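# Load a slide cassette and lock the hold-down clamp

## Task

Pick up the microscope-slide cassette by its blue tail, lay it on the copper plate of the clamping fixture and slide it nose first along the guides, under the two keeper lips, until it is fully home against the end stop; let go of it. Then push the red handle of the toggle clamp over past its dead centre, so that the clamp locks and holds the cassette pressed down on the sprung copper plate by itself. Work by feel: put no more than about 35 N on the handle or the fixture, do not ram the cassette into its stop (at most 40 N), and leave the brown bottle and the beaker standing where they are.

Things in the scene. Friction and masses are not known exactly. Their poses are not given: they have to be found in the camera images.
- fixture: Clamping fixture, bolted down: aluminium base plate 205 x 100 mm, top 16 mm above the worktop. Origin: centre of the plate at worktop level. z up; x along the plate, from the toggle clamp (-x end) to the open loading end (+x end). The axes of the fixture's other points are the same. The cassette goes in from the loading end, moving along -x.
- guide_mouth (a point): On top of the fixture's copper plate, midway between the ends of its guides. The plate, 36 mm wide, reaches 55 mm to -x and 35 mm to +x of this point; it is sprung: from about 3 N it sinks straight down, 3.5 N per mm, 8 mm at most. The grey guides, 44 mm apart, run from here 55 mm to -x, 7.5 mm higher than the plate; towards +x they flare to 58 mm apart over 21 mm.
- stop_face (a point): Foot of the end stop: middle of its face, level with the copper plate's top. The steel stop, faced with rubber, is 8 mm high above the plate. Over the first 32 mm from it two steel keeper lips overhang the guides, 33 mm apart, undersides 7.5 mm above the plate: the cassette's 4.5 mm flanges go under them, so it must be slid in along -x. The raised clamp arm hangs over this, up to 70 mm to +x.
- seat_home (a point): Where cassette_grip has to be when the cassette is home against the end stop, unpressed, its axes parallel to the fixture's. The stop is 125 mm to -x. Clamped down, the cassette's grip point is about 5 mm lower. 85 mm to +x of here the whole cassette is still outside the guides, its nose end lying on the copper plate. Nothing overhangs within 55 mm of this point.
- handle_pivot (a point): Nominal place of the clamp handle's hinge (axis along y). The clamp is bolted through slots and really sits up to 12 mm to +x or -x of this: not measured, must be felt. The handle starts leaning back to -x, 46 deg from upright; pushed to +x it swings up. Dead centre is near upright; then it snaps on 2 deg to a firm stop and stays locked. Short of dead centre it springs back when let go.
- handle_end (a point): Nominal place of the rounded end of the open handle (true place up to 12 mm to +x or -x), 126 mm from its hinge. Red grip: 16 mm thick, the last 68 mm. Meet it slowly (3 cm/s). Swings freely at first; over the last 23 deg before upright the spindle presses the cassette down: up to 10 N of push near the grip's end, twice that low on it. Then the force drops to 0; at the stop it rises 20 N per mm.
- cassette_grip (a point): Grip point in the slide cassette's blue upright tail (57 long, 13 thick, 36 mm high), 23 mm above its underside; pinch across the thickness (y). x: from nose to tail; z up. Cassette 0.11 kg, 145 mm long, loose, flat on the worktop: nose 125 mm, black frame 35 to 125 mm to -x (40 mm wide, 4.5 mm flanges, upper part 30 mm wide), tail end 20 mm to +x; steel bridge (36 x 26, 14 mm high) 83 mm to -x.
- bottle: Bystander: brown glass dropper bottle, 36 mm across, 98 mm high, standing loose. Origin: centre of its underside.
- beaker: Bystander: small glass beaker, 52 mm across, 69 mm high, standing loose. Origin: centre of its underside.

How it is judged (in metres and radians):
On the way:
1. The cassette lies on the copper plate between the guides, not yet pressed down, home against the end stop within 2.5 mm (x of cassette_grip in the frame of fixture between 0.1015 and 0.107 m and y of cassette_grip in the frame of fixture between -0.008 and 0.008 m and angle between the x axis of cassette_grip and the x axis of fixture, either way round below 0.09 rad and z of cassette_grip in the frame of fixture between 0.0535 and 0.058 m), for 0.2 s.
At the end, for the whole second after the job is handed in: With nothing touching it but the fixture, the cassette is home against the end stop (within 2.5 mm) and the locked clamp holds it pressed down on the sprung plate by at least 2.5 mm, at rest (x of cassette_grip in the frame of fixture between 0.1015 and 0.107 m and y of cassette_grip in the frame of fixture between -0.008 and 0.008 m and angle between the x axis of cassette_grip and the x axis of fixture, either way round below 0.09 rad and z of cassette_grip in the frame of fixture between 0.046 and 0.0522 m and linear speed of cassette below 0.01 m/s).
It fails at once if The fingers press on the fixture or its clamp handle with more than 35 N (contact force between the fingers and fixture above 35 N).
It fails at once if The cassette is rammed against the fixture with more than 40 N in all before the clamp presses on it (contact force between cassette and fixture above 40 N and z of cassette_grip in the frame of fixture above 0.0535 m).
It fails at once if The bottle is moved by more than 3 cm or tipped (distance of bottle from where it was at the start of the episode above 0.03 m or angle between bottle's own z axis and vertical above 0.4 rad).
It fails at once if The beaker is moved by more than 3 cm or tipped (distance of beaker from where it was at the start of the episode above 0.03 m or angle between beaker's own z axis and vertical above 0.4 rad).
It also fails if it takes over 58 s, if anything falls off the work surface, if the arm or the gripper's body presses on something with over 40 N, if the wrist force passes 120 N, or if a joint passes its speed limit or range.

## Robot

A 6-joint arm with a two-finger parallel gripper is mounted at the origin on a cart in front of the work surface, level with it; the furniture and walls round the work are solid. World frame = base frame: x ahead of the robot, y to its left, z up, the work surface at z = 0. Lengths are in m, angles in degrees, forces in N, time in s.
With the tool pointing down it reaches from about 0.4 to 0.825 m from the base axis. Payload 7 kg.
Tool frame: the origin (TCP) lies at the very end of the fingers, on their centre line; the grasp point (between the pads) lies 19 mm behind it (r.grasp_offset is the z of the grasp point in the tool frame, in m); z points along the fingers, y is the direction in which the jaws open and shut (so a half turn about z gives the same grasp; the last joint's range is limited). The gripper opens to 88 mm and grips with 3 to 60 N. Pads are 19 mm wide; open, the fingers measure 130 mm over their backs; the gripper's body (78 mm by 193 mm) begins 47 mm behind the grasp point.
Start: joints at [-57.405, 20.546, 0.682, 0, -70.136, -16.507], TCP at [0.187, -0.649, 0.227] pointing down, gripper open.
Joint ranges: [-176.03, 176.03], [-82.01, 121.73], [-58.28, 71.71], [-173.87, 95.51], [-174.79, -0.11], [-173.66, 173.66]. Speed limits (degrees/s): [136.94, 136.94, 172.46, 180, 180, 180].

## Interface

Orientations are given as [roll, pitch, yaw] about the fixed x, y, z axes, in that order (R = Rz(yaw) Ry(pitch) Rx(roll)).
In Python, from plant import r gives the robot as it stands.
- The arm moves only by the tool carry_out, never from a script. Its argument "plan" is a list of rows, each a list of 6 numbers: the shift along the world's x, y, z in m, then the turn, a rotation vector about the world's x, y, z in rad. In form: [[tx, ty, tz, wx, wy, wz], ...]. A call has 1 to 12 rows; each row shifts and turns the pose as measured when the row begins; what a row does not reach is not made up. A row lasts 1/12 s, in which the tool goes at most 41.7 mm and 7.16 degrees, less where a joint would pass 70% of its speed; a pose out of reach is approached as far as the arm can. A call with a gripper value outside its range is refused whole. "fingers" is the closure, from -1 (fully open) to 1 (shut), set as the call begins (left out, the last holds). The fingers move at their own pace and stop on an object; "force" is the grip in N (left out, the last holds). Time passes only in rows, so rows that do not move let the fingers close. It gives the time, the measured TCP pose, the force and the opening at its end, in the units of the state.
- r.get_state(): the state, without advancing time (a new reading comes with each control period).
- r.capture(name): name is "side" or "top" or "wrist"; returns the picture (384x512x3 uint8, red, green, blue); there is no depth.
- r.camera_model(name): a dict with "fov_y" (degrees; the focal length in pixels is half the picture's height over the tangent of half this angle, whatever the lens; pixels are square), "cx", "cy" (the principal point, pixels), "R" (3x3) and "t" (3): a world point X has camera coordinates R X + t; the wrist camera has in their place "mount" (4x4, takes a point from camera to tool coordinates, whose origin is the TCP and whose axes are the flange's). Camera axes: x right, y down, z forward; pixel columns grow to the right and rows downward; lengths in m; the calibration is good to about 2 mm. A picture is of the moment at which its call begins: read the wrist's pose just before it. camera_model takes no time and is no camera call.
- r.close_job(): hands the job in, once; it reports no verdict.
The state is a dict: "time_s": time; "joints": joint angles; "qd": joint speeds; "joint_torque": joint torques, N m; "tcp_pos": TCP position; "eef_rot": TCP orientation; "contact_force": force on the tool from outside, world axes, zero at the start; "moment": the same for the moment, N m; "gripper_width": finger opening in m.
Only numpy, scipy, OpenCV 4.12 (cv2) and the standard library are available. Lean on these libraries where they do the work, as an engineer would, in place of code of your own. Each camera call takes 0.05 s, during which the arm holds its last target.

## Working session

There is one attempt and no reset: what is moved stays moved. The work goes in short steps, Python scripts to look and compute and a tool call to move; the robot and the scene stay as the last step left them, time stands still between calls to the robot, and variables do not carry over. Pictures are saved under pics/ and viewed, and the job is handed in when it is done.

Besides the shell and the picture viewer there is one more tool, called after "Call:" as name(argument=value, ...), one argument or row to a line, values as JSON. carry_out: Moves the arm, as the interface text tells. Its arguments: {"type":"object","properties":{"plan":{"type":"array"},"fingers":{"type":"number"},"force":{"type":"number"}},"required":["plan"]}

```bash
ls; mkdir -p pics; python3 - <<'E'
from plant import r
import cv2
print(r.get_state())
for n in ("side","top","wrist"):
    im=r.capture(n); cv2.imwrite(f"pics/{n}0.png",im[:,:,::-1])
    print(n,r.camera_model(n))
E
```

```text
pics
{'time_s': 0.0, 'joints': array([-5.74045455e+01,  2.05906779e+01,  6.32939394e-01, -2.13018688e-02,
       -7.01346815e+01, -1.65059945e+01]), 'qd': array([ 0.02463781, -0.04134619,  0.020854  , -0.05019818,  0.11832357,
        0.06753058]), 'joint_torque': array([ 1.62617314e-03, -5.82720315e+01,  2.93067920e+01,  6.99747339e+00,
        6.91502384e-03, -1.48123891e-04]), 'tcp_pos': array([ 0.18690094, -0.64809424,  0.22562117]), 'eef_rot': array([ 1.79905699e+02, -7.06086630e-03, -1.63917789e+02]), 'contact_force': array([-0.65255646, -0.3403894 ,  0.49817956]), 'moment': array([ 0.01212252, -0.00665743, -0.02119726]), 'gripper_width': 0.08782100261540175}
side {'fov_y': 47.40043870349629, 'cx': 252.54078264655453, 'cy': 190.09762530019728, 'R': array([[-0.90684351, -0.42097156, -0.02044015],
       [-0.23178274,  0.53862993, -0.81003368],
       [ 0.35201081, -0.72983611, -0.586027  ]]), 't': array([0.4828772 , 0.24189526, 0.96611677])}
top {'fov_y': 56.71378501947791, 'cx': 247.3306403927133, 'cy': 192.8462198728983, 'R': array([[ 0.01668037, -0.99908647,  0.03934463],
       [-0.99353466, -0.02098151, -0.11157356],
       [ 0.11229715, -0.03722916, -0.99297701]]), 't': array([-0.06145579,  0.56767739,  0.99421477])}
wrist {'fov_y': 60.243370364262375, 'cx': 256.1332895540435, 'cy': 185.93110794992177, 'mount': array([[-3.66405688e-04, -9.65852901e-01, -2.59090794e-01,
         7.02016325e-02],
       [ 9.99999475e-01, -6.01767331e-04,  8.29104050e-04,
         3.47829245e-04],
       [-9.56704928e-04, -2.59090355e-01,  9.65852614e-01,
        -1.57948945e-01],
       [ 0.00000000e+00,  0.00000000e+00,  0.00000000e+00,
         1.00000000e+00]])}
```

View pics/side0.png

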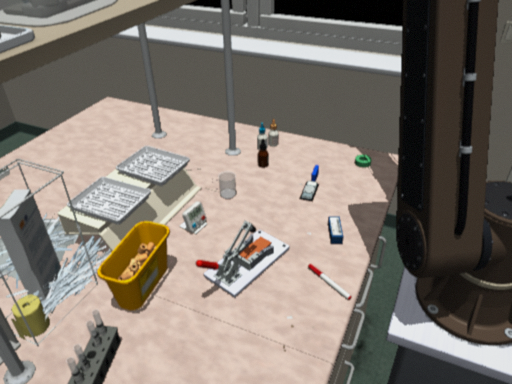

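View pics/top0.png

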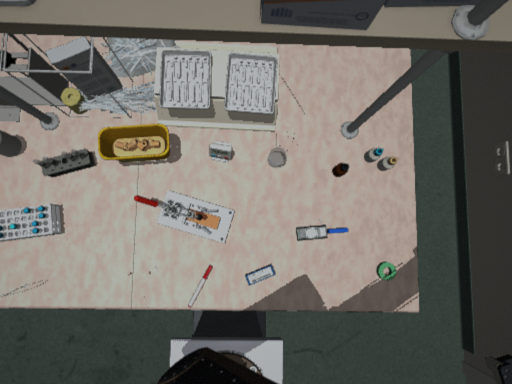

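View pics/wrist0.png

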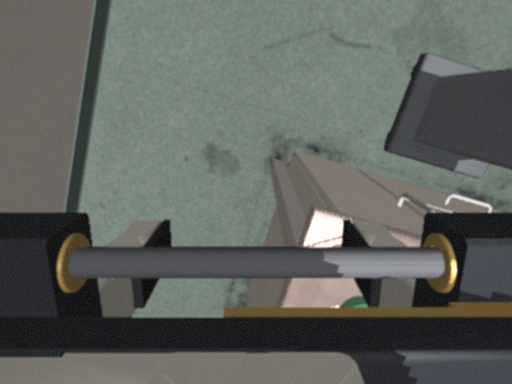

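```bash
python3 - <<'E'
import cv2
a=cv2.imread('pics/top0.png')[170:260,120:360]; cv2.imwrite('pics/topz.png',cv2.resize(a,None,fx=3.3,fy=3.3,interpolation=cv2.INTER_CUBIC))
a=cv2.imread('pics/side0.png')[140:300,180:360]; cv2.imwrite('pics/sidez.png',cv2.resize(a,None,fx=3.7,fy=3.7,interpolation=cv2.INTER_CUBIC))
E
cat > h.py <<'E'
import numpy as np,cv2
from plant import r
from scipy.spatial.transform import Rotation as Ro
def cam(n,st=None):
    m=r.camera_model(n); f=192/np.tan(np.radians(m['fov_y']/2))
    if n!='wrist': R=np.array(m['R']);t=np.array(m['t'])
    else:
        st=st or r.get_state()
        T=np.eye(4);T[:3,:3]=Ro.from_euler('xyz',st['eef_rot'],degrees=True).as_matrix();T[:3,3]=st['tcp_pos']
        W=np.linalg.inv(T@np.array(m['mount']));R=W[:3,:3];t=W[:3,3]
    return f,m['cx'],m['cy'],R,t
def ray(c,u,v):
    f,cx,cy,R,t=c
    d=R.T@np.array([(u-cx)/f,(v-cy)/f,1]);return -R.T@t,d
def onz(c,u,v,z):
    o,d=ray(c,u,v);return o+d*(z-o[2])/d[2]
def proj(c,X):
    f,cx,cy,R,t=c;p=R@np.array(X)+t;return np.array([cx+f*p[0]/p[2],cy+f*p[1]/p[2]])
def tri(c1,p1,c2,p2):
    o1,d1=ray(c1,*p1);o2,d2=ray(c2,*p2)
    s=np.linalg.lstsq(np.c_[d1,-d2],o2-o1,rcond=None)[0]
    a=o1+s[0]*d1;b=o2+s[1]*d2;return (a+b)/2,np.linalg.norm(a-b)
E
python3 - <<'E'
from h import *
np.set_printoptions(precision=4,suppress=True)
c=cam('top')
for nm,u,v,z in [('cass nose',297,233,.01),('tail end',348,230,.03),('beaker',277,157,.035),('bottle',340,170,.05),('fix c',197,216,.016),('handle end',136,199,.1)]:
    print(nm,onz(c,u,v,z))
E
```

```text
cass nose [ 0.456  -0.1993  0.01  ]
tail end [ 0.467  -0.3442  0.03  ]
beaker [ 0.6758 -0.1357  0.035 ]
bottle [ 0.6389 -0.3169  0.05  ]
fix c [0.5001 0.0935 0.016 ]
handle end [0.5384 0.2478 0.1   ]
```

View pics/topz.png

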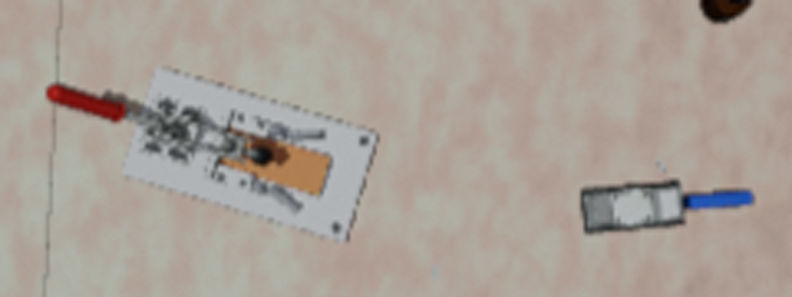

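View pics/sidez.png

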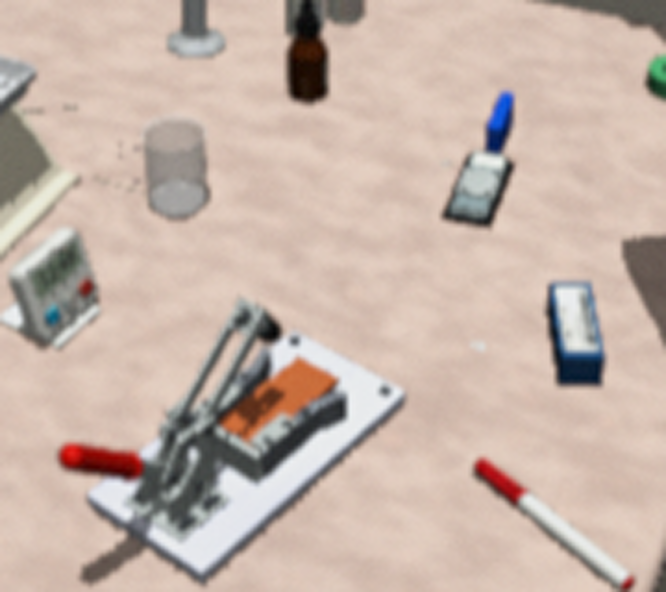

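Call:
carry_out(
  plan=[
    [0.022,0.035,0,0,0,0.108],
    [0.022,0.035,0,0,0,0.108],
    [0.022,0.035,0,0,0,0.108],
    [0.022,0.035,0,0,0,0.108],
    [0.022,0.035,0,0,0,0.108],
    [0.022,0.035,0,0,0,0.108],
    [0.022,0.035,0,0,0,0.108],
    [0.022,0.035,0,0,0,0.108],
    [0.022,0.035,0,0,0,0.108],
    [0.022,0.035,0,0,0,0.108],
    [0.022,0.035,0,0,0,0.108],
    [0.022,0.035,0,0,0,0.108],
  ],
  fingers=0.0,
)

```text
time_s: 1.15
tcp_pos: [0.4451, -0.2234, 0.2205]
eef_rot: [179.6, -0.1, -87.0]
contact_force: [1.5, -0.8, -0.8]
gripper_width: 0.0438
```

```bash
python3 - <<'E'
from h import *
import pickle
np.set_printoptions(precision=4,suppress=True)
s=r.get_state();print(s)
im=r.capture('wrist');cv2.imwrite('pics/w1.png',im[:,:,::-1]);pickle.dump(s,open('w1.pkl','wb'))
s=r.get_state();print(s['tcp_pos'],s['eef_rot'],s['time_s'])
c=cam('top')
P=[onz(c,120+u/3.3,170+v/3.3,.016) for u,v in [(163,67),(377,132),(348,240),(124,178)]]
print(np.array(P),np.mean(P,0),np.linalg.norm(P[0]-P[1]),np.linalg.norm(P[1]-P[2]),np.degrees(np.arctan2(*(P[1]-P[0])[1::-1])))
E
```

```text
{'time_s': 1.15, 'joints': array([ -3.8815,   4.1603, -21.4966,   0.1622, -64.7261,   6.81  ]), 'qd': array([56.5239,  2.2338,  2.7164,  0.3939,  0.1611, 21.4047]), 'joint_torque': array([ -6.1393, -36.1252,  27.0178,   6.4493,  -0.1384,  -0.674 ]), 'tcp_pos': array([ 0.4451, -0.2234,  0.2205]), 'eef_rot': array([179.6022,  -0.0997, -87.0014]), 'contact_force': array([ 1.5404, -0.7533, -0.8197]), 'moment': array([-0.0065, -0.0635, -0.0322]), 'gripper_width': 0.04379051420930907}
[ 0.4488 -0.2192  0.2207] [179.7222  -0.0727 -86.3467] 1.2
[[ 0.5733  0.1759  0.016 ]
 [ 0.5195 -0.014   0.016 ]
 [ 0.4246  0.0093  0.016 ]
 [ 0.4751  0.2057  0.016 ]] [0.4982 0.0942 0.016 ] 0.1973872657731992 0.0977380251934082 -105.81200620996164
```

View pics/w1.png

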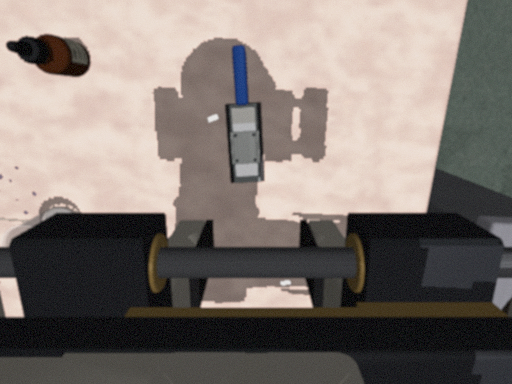

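```bash
python3 - <<'E'
from h import *
np.set_printoptions(precision=4,suppress=True)
s=r.get_state();im=r.capture('wrist');cv2.imwrite('pics/w2.png',im[:,:,::-1])
print(s['tcp_pos'],s['eef_rot'],s['qd'])
c=cam('wrist',s)
hsv=cv2.cvtColor(im,cv2.COLOR_RGB2HSV)
b=cv2.inRange(hsv,(105,120,40),(130,255,255))
n,l,st,ce=cv2.connectedComponentsWithStats(b)
for i in range(1,n):
    if st[i,4]>60: print('blue',st[i],ce[i])
k=1+np.argmax(st[1:,4]);pts=np.argwhere(l==k)[:,::-1].astype(np.float32)
rect=cv2.minAreaRect(pts);print(rect)
for q in cv2.boxPoints(rect): print(q,onz(c,*q,.036)[:2],onz(c,*q,.0)[:2])
d=cv2.inRange(im,(0,0,0),(60,60,60));d[190:]=0
n,l,st,ce=cv2.connectedComponentsWithStats(d)
for i in range(1,n):
    if st[i,4]>100: print('dark',st[i],ce[i])
a=im[20:200,180:320][:,:,::-1];cv2.imwrite('pics/w2z.png',cv2.resize(a,None,fx=3.3,fy=3.3,interpolation=cv2.INTER_CUBIC))
E
```

```text
[ 0.4488 -0.2192  0.2207] [179.7222  -0.0727 -86.3467] [-5.4854  0.4482  0.3647  0.7591 -0.194  -3.7416]
blue [239  42  14  59 671] [245.2489  70.7228]
((245.4447479248047, 70.95027923583984), (58.39286422729492, 11.930854797363281), 86.98721313476562)
[237.953   42.1077] [ 0.4722 -0.3382] [ 0.4742 -0.3435]
[249.8674  41.4807] [ 0.4608 -0.3395] [ 0.4616 -0.3449]
[252.9365  99.7928] [ 0.4546 -0.2856] [ 0.4547 -0.2854]
[241.0221 100.4199] [ 0.4665 -0.2843] [ 0.4679 -0.2839]
dark [ 13  29  47  34 922] [39.5824 42.4295]
dark [ 55  30  39  39 483] [76.7888 55.9669]
dark [261  99   6  62 173] [263.9306 125.578 ]
dark [230 100   8  78 227] [233.4758 137.8062]
dark [436 170  53  20 536] [454.6381 182.9216]
```

View pics/w2z.png

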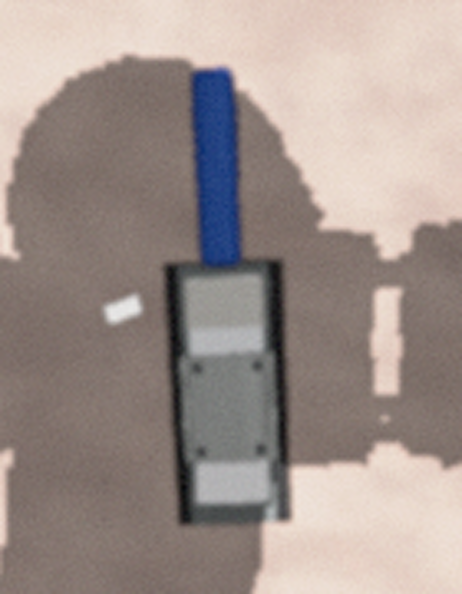

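```bash
python3 - <<'E'
from h import *
np.set_printoptions(precision=4,suppress=True)
s=r.get_state();c=cam('wrist',s);print(s['tcp_pos'],s['eef_rot'])
P=np.array([onz(c,*q,.005)[:2] for q in [(230.6,99.7),(265.2,99.4),(267.9,177.6),(235.2,178.5)]])
print(P); a=(P[0]+P[1])/2;b=(P[2]+P[3])/2;e=a-b;L=np.linalg.norm(e);e/=L
print(L,np.linalg.norm(P[0]-P[1]),np.degrees(np.arctan2(e[1],e[0])),'grip from nose',b+e*.125,'from back',a+e*.035)
T=np.array([[ 0.4722,-0.3382],[ 0.4608,-0.3395],[ 0.4546,-0.2856],[ 0.4665,-0.2843]])
t0=(T[0]+T[1])/2;t1=(T[2]+T[3])/2;d=t0-t1;print('tail ang',np.degrees(np.arctan2(d[1],d[0])),np.linalg.norm(d),'grip',t1+d/np.linalg.norm(d)*.037)
E
```

```text
[ 0.4473 -0.2213  0.2205] [179.6493  -0.089  -86.7484]
[[ 0.4768 -0.2864]
 [ 0.4391 -0.2889]
 [ 0.4304 -0.2014]
 [ 0.4682 -0.1982]]
0.0882749905815854 0.03778560650488429 -84.38991716117508 grip from nose [ 0.4615 -0.3242] from back [ 0.4614 -0.3225]
tail ang -83.70064629386951 0.05422741465347573 grip [ 0.4646 -0.3217]
```

Call:
carry_out(
  plan=[
    [0.003,-0.017,-0.016,0,0,0.008],
    [0.003,-0.017,-0.016,0,0,0.008],
    [0.003,-0.017,-0.016,0,0,0.008],
    [0.003,-0.017,-0.016,0,0,0.008],
    [0.003,-0.017,-0.016,0,0,0.008],
    [0.003,-0.016,-0.016,0,0,0.008],
    [0,0,-0.016,0,0,0],
    [0,0,-0.016,0,0,0],
    [0,0,-0.016,0,0,0],
    [0,0,-0.016,0,0,0],
    [0,0,-0.016,0,0,0],
    [0,0,0,0,0,0],
  ],
)

```text
time_s: 2.25
tcp_pos: [0.4642, -0.3269, 0.0363]
eef_rot: [179.7, -0.0, -83.9]
contact_force: [-0.7, -0.1, -0.4]
gripper_width: 0.0435
```

```bash
python3 - <<'E'
from h import *
np.set_printoptions(precision=4,suppress=True)
s=r.get_state();print(s['tcp_pos'],s['eef_rot'],s['time_s'],s['qd'])
im=r.capture('wrist');cv2.imwrite('pics/w3.png',im[:,:,::-1])
s=r.get_state();print(s['tcp_pos'],s['eef_rot'],s['time_s'],s['qd'])
E
```

```text
[ 0.4642 -0.3269  0.0363] [179.7319  -0.0289 -83.9015] 2.25 [-0.5063 -1.104   1.2925  0.6553 -2.53   -0.0612]
[ 0.4649 -0.3273  0.0377] [179.7895  -0.0798 -83.8697] 2.3 [ 0.3215 -1.9688  1.9427  0.743  -1.6226  0.1415]
```

View pics/w3.png

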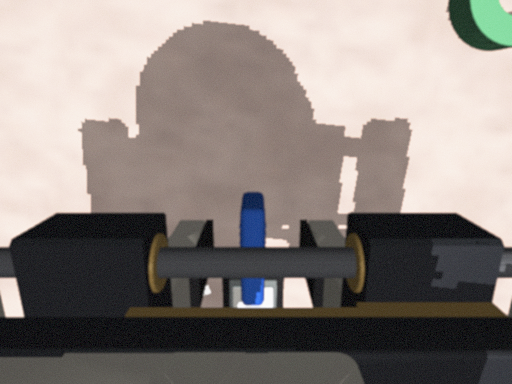

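Call:
carry_out(
  plan=[
    [-0.0005,0.0015,-0.01,0,0,0],
    [0,0.0015,-0.01,0,0,0],
    [0,0.001,-0.008,0,0,0],
    [0,0.0,-0.003,0,0,0],
    [0,0,0,0,0,0],
  ],
)

```text
time_s: 2.72
tcp_pos: [0.466, -0.3241, 0.0074]
eef_rot: [-180.0, -0.2, -83.9]
contact_force: [0.3, 0.7, 0.3]
gripper_width: 0.0436
```

Call:
carry_out(
  plan=[
    [0,0,0,0,0,0],
    [0,0,0,0,0,0],
    [0,0,0,0,0,0],
    [0,0,0,0,0,0],
    [0,0,0,0,0,0],
  ],
  fingers=1,
  force=25,
)

```text
time_s: 3.13
tcp_pos: [0.4671, -0.3243, 0.0087]
eef_rot: [-179.9, -0.3, -83.9]
contact_force: [-0.4, 0.8, 0.0]
gripper_width: 0.0156
```

Call:
carry_out(
  plan=[
    [0,0,0,0,0,0],
    [0,0,0.01,0,0,0],
    [0,0,0.02,0,0,0],
    [0,0,0.03,0,0,0],
    [0,0,0.03,0,0,0],
    [0,0,0.03,0,0,0],
    [0,0,0.03,0,0,0],
    [0.0,0.02,0.03,0,0,0],
    [0.003,0.03,0.02,0,0,-0.04],
    [0.003,0.035,0.02,0,0,-0.04],
    [0.003,0.035,0.01,0,0,-0.04],
    [0.003,0.035,0.01,0,0,-0.04],
  ],
)

```text
time_s: 4.13
tcp_pos: [0.4716, -0.1678, 0.2641]
eef_rot: [179.9, -0.1, -93.9]
contact_force: [0.9, 0.6, -1.8]
gripper_width: 0.013
```

Call:
carry_out(
  plan=[
    [0.003,0.035,0.01,0,0,-0.04],
    [0.003,0.035,0.01,0,0,-0.04],
    [0.003,0.035,0.01,0,0,-0.04],
    [0.003,0.035,0.0,0,0,-0.04],
    [0.003,0.035,0.0,0,0,-0.04],
    [0.003,0.035,0.0,0,0,-0.02],
    [0.003,0.035,0,0,0,0],
    [0.003,0.025,0,0,0,0],
    [0.003,0.01,0,0,0,0],
    [0,0,0,0,0,0],
    [0,0,0,0,0,0],
  ],
)

```text
time_s: 5.05
tcp_pos: [0.4932, 0.13, 0.3095]
eef_rot: [-179.4, 0.5, -107.0]
contact_force: [-0.1, -0.3, -0.2]
gripper_width: 0.0126
```

```bash
python3 - <<'E'
from h import *
import pickle
np.set_printoptions(precision=4,suppress=True)
s=r.get_state();print(s['tcp_pos'],s['eef_rot'],s['time_s'],s['qd'],s['gripper_width'],s['contact_force'])
im=r.capture('wrist');cv2.imwrite('pics/w4.png',im[:,:,::-1]);pickle.dump(s,open('w4.pkl','wb'))
s=r.get_state();print(s['tcp_pos'],s['eef_rot'],s['time_s'],s['qd'])
im=r.capture('side');cv2.imwrite('pics/s4.png',im[:,:,::-1])
E
```

```text
[0.4932 0.13   0.3095] [-179.3778    0.4973 -106.9625] 5.05 [ 0.6682  0.005   0.3198 -0.0398 -0.301   0.0212] 0.012649784974871466 [-0.1087 -0.3169 -0.2053]
[0.4933 0.1296 0.3095] [-179.3707    0.5035 -106.9983] 5.1 [-1.1998 -0.2653 -0.3207  0.1182  0.2987  0.031 ]
```

View pics/w4.png

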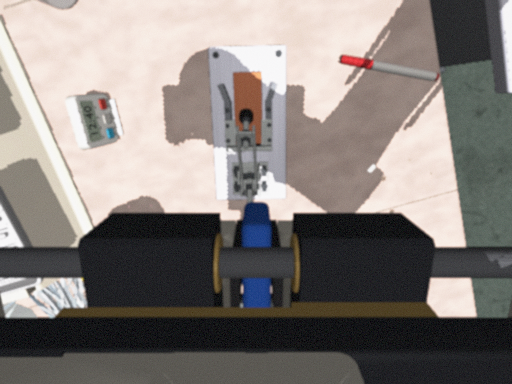

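View pics/s4.png

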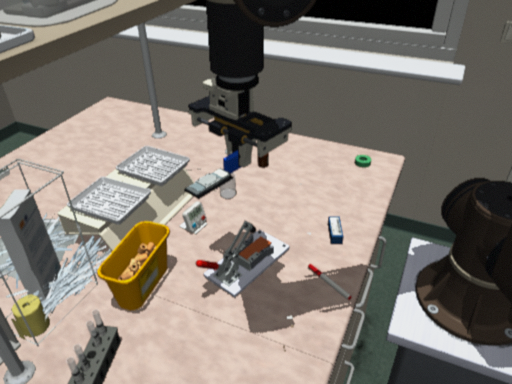

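```bash
python3 - <<'E'
from h import *
import pickle
np.set_printoptions(precision=4,suppress=True)
s=pickle.load(open('w4.pkl','rb'));c=cam('wrist',s)
im=cv2.imread('pics/w4.png')
a=im[30:210,190:310];cv2.imwrite('pics/w4z.png',cv2.resize(a,None,fx=3.3,fy=3.3,interpolation=cv2.INTER_CUBIC))
hsv=cv2.cvtColor(im,cv2.COLOR_BGR2HSV)
m=cv2.inRange(hsv,(100,8,140),(140,60,255));m[:,:195]=0;m[:,300:]=0;m[205:]=0
cv2.imwrite('pics/m4.png',m)
n,l,st,ce=cv2.connectedComponentsWithStats(m);k=1+np.argmax(st[1:,4]);print(st[k])
h=cv2.convexHull(np.argwhere(l==k)[:,::-1].astype(np.float32))
rect=cv2.minAreaRect(h);print(rect)
ap=cv2.approxPolyDP(h,4,True)[:,0];print(ap)
for q in ap: print(q,onz(c,*q,.016)[:2])
o=cv2.inRange(hsv,(5,110,80),(20,255,255));o[:,:225]=0;o[:,275:]=0;o[:60]=0;o[160:]=0
pp=np.argwhere(o)[:,::-1];print('copper',pp.min(0),pp.max(0))
E
```

```text
[ 209   48   41  100 1693]
((230.54005432128906, 96.76104736328125), (99.65155029296875, 39.68191909790039), 86.98721313476562)
[[209.  48.]
 [233.  54.]
 [249.  70.]
 [224. 147.]
 [214. 144.]]
[209.  48.] [ 0.5154 -0.0095]
[233.  54.] [0.4885 0.0062]
[249.  70.] [0.4747 0.0305]
[224. 147.] [0.5372 0.1158]
[214. 144.] [0.549  0.1079]
copper [234  73] [260 143]
```

View pics/w4z.png

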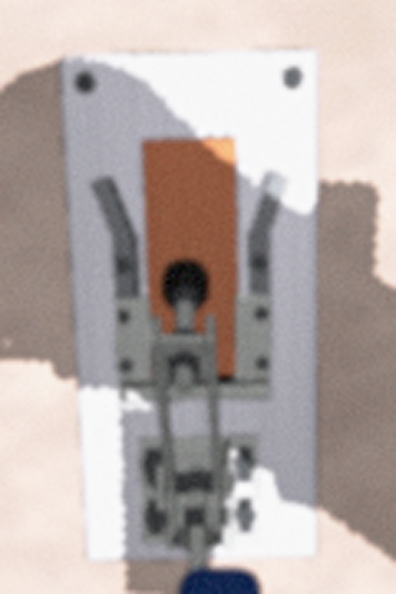

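```bash
python3 - <<'E'
from h import *
import pickle
np.set_printoptions(precision=4,suppress=True)
s=pickle.load(open('w4.pkl','rb'));c=cam('wrist',s)
g=lambda u,v,z:onz(c,190+(u+.5)/3.3-.5,30+(v+.5)/3.3-.5,z)[:2]
P=np.array([g(62,55,.016),g(318,48,.016),g(318,553,.016),g(88,560,.016)])
ctr=P.mean(0);e=((P[0]+P[1])-(P[2]+P[3]))/2;print(P,ctr,np.linalg.norm(e),np.linalg.norm(P[0]-P[1]),np.linalg.norm(P[2]-P[3]),np.degrees(np.arctan2(e[1],e[0])))
for q in ((P[0]-P[3]),(P[1]-P[2])): print(np.degrees(np.arctan2(q[1],q[0])))
e/=np.linalg.norm(e);n=np.array([-e[1],e[0]])
for nm,u,v,z in [('cu',142,140,.0328),('cu',235,137,.0328),('cu bl',153,372,.0328),('cu br',235,375,.0328),('lipL out',116,298,.044),('lipR out',270,296,.044),('stop L',120,385,.041),('stop R',270,385,.041),('flareL',97,180,.04),('flareR',276,178,.04),('hole',85,82,.016),('hole',292,77,.016)]:
    q=g(u,v,z);print(nm,q,(q-ctr)@e,(q-ctr)@n)
E
```

```text
[[ 0.5154 -0.0116]
 [ 0.4209  0.0148]
 [ 0.4753  0.2099]
 [ 0.5717  0.1841]] [0.4958 0.0993] 0.20305914002152686 0.09818918121870596 0.09971186028422714 -105.81594742611458
-106.02877502218077
-105.60195744322084
cu [0.4947 0.0281] 0.0687777383372435 0.018306413746911304
cu [0.4609 0.0374] 0.06910837211257215 -0.01673676036913682
cu bl [0.5177 0.1126] -0.018777743065698477 0.01738132983139833
cu br [0.4868 0.1233] -0.020596162106314878 -0.015243831484956888
lipL out [0.5213 0.0804] 0.01129154902711723 0.0296237837116395
lipR out [0.4649 0.0967] 0.01088251269482202 -0.029040524599455515
stop L [0.5307 0.1128] -0.022480595180165066 0.02990844188764823
stop R [0.4745 0.1299] -0.02359397129259827 -0.028867090040793943
flareL [0.5148 0.0372] 0.05452434649933306 0.035163313316921956
flareR [0.4506 0.0561] 0.05385005725217923 -0.03176382563431776
hole [0.5101 0.0002] 0.0914824300037852 0.04077301559290354
hole [0.4332 0.0219] 0.09156114997249921 -0.03912902688518436
```

```bash
cat >> h.py <<'E'
def rv(s,yaw,pitch=0,roll=180):
    A=Ro.from_euler('xyz',[roll,pitch,yaw],degrees=True);B=Ro.from_euler('xyz',s['eef_rot'],degrees=True)
    return (A*B.inv()).as_rotvec()
C=np.array([.4958,.0993]);ang=np.radians(-105.8)
E_=np.array([np.cos(ang),np.sin(ang)]);N_=np.array([-E_[1],E_[0]])
def fx(p): d=np.array(p[:2])-C;return np.array([d@E_,d@N_,p[2]])
def go(x,y,z,s): return np.r_[C+x*E_+y*N_,z]-s['tcp_pos']
def rep():
    np.set_printoptions(precision=4,suppress=True)
    s=r.get_state();f=s['contact_force']
    print('t',s['time_s'],'fix',fx(s['tcp_pos']),'rot',s['eef_rot'],'F fix',f[:2]@E_,f[:2]@N_,f[2],'w',s['gripper_width'])
    return s
E
python3 - <<'E'
from h import *
s=rep();print(go(.195,.0006,.10,s),rv(s,-105.8))
E
```

```text
t 5.15 fix [-0.028  -0.0105  0.3094] rot [-179.3672    0.503  -107.0462] F fix -0.24659293657635126 -0.8390553012962993 -1.0261297506455649 w 0.012599544001047881
[-0.0501 -0.2176 -0.2094] [-0.0053  0.0131  0.0218]
```

Call:
carry_out(
  plan=[
    [-0.005,-0.022,0,0,0.001,0.002],
    [-0.007,-0.03,0,-0.001,0.002,0.003],
    [-0.008,-0.034,0,-0.001,0.002,0.003],
    [-0.008,-0.034,0,-0.001,0.002,0.003],
    [-0.008,-0.034,-0.02,-0.001,0.002,0.003],
    [-0.008,-0.034,-0.03,-0.001,0.002,0.003],
    [-0.006,-0.024,-0.035,0,0.001,0.003],
    [0,-0.004,-0.035,0,0,0.002],
    [0,0,-0.035,0,0,0],
    [0,0,-0.03,0,0,0],
    [0,0,-0.012,0,0,0],
    [0,0,0,0,0,0],
  ],
)

```text
time_s: 6.15
tcp_pos: [0.4335, -0.1065, 0.1142]
eef_rot: [-179.4, 0.2, -106.8]
contact_force: [-1.0, 0.2, -0.9]
gripper_width: 0.0128
```

```bash
python3 - <<'E'
from h import *
s=rep()
im=r.capture('side');cv2.imwrite('pics/s5.png',cv2.resize(im[140:340,150:350][:,:,::-1],None,fx=3,fy=3))
im=r.capture('top');cv2.imwrite('pics/t5.png',cv2.resize(im[120:290,120:320][:,:,::-1],None,fx=3,fy=3))
s=rep();print(go(.190,.0006,.0425,s),rv(s,-105.8))
E
```

```text
t 6.15 fix [ 0.215  -0.0039  0.1142] rot [-179.3822    0.2195 -106.8495] F fix 0.056293924852095445 -0.9799410920304813 -0.8621340415781195 w 0.0128064059659165
t 6.25 fix [ 0.2139 -0.0022  0.1167] rot [-179.2022    0.2807 -106.7784] F fix -0.5743736431793788 0.8530441283306294 -0.2848838886684918 w 0.012559315871239195
[ 0.0093  0.0222 -0.0742] [-0.0008  0.0147  0.0171]
```

View pics/s5.png

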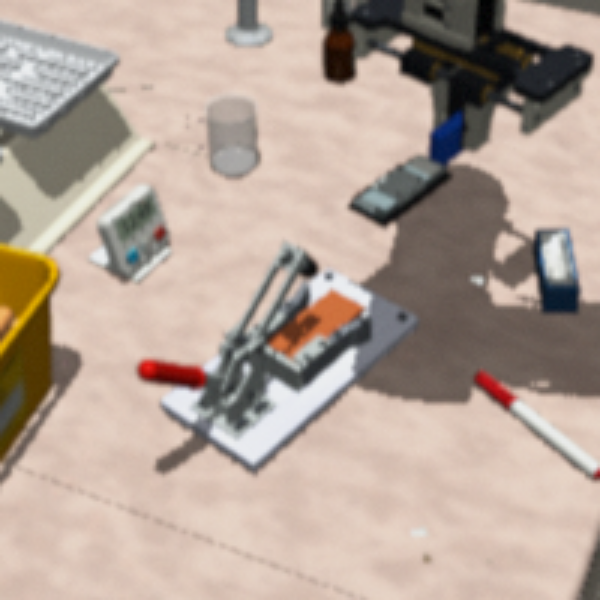

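View pics/t5.png

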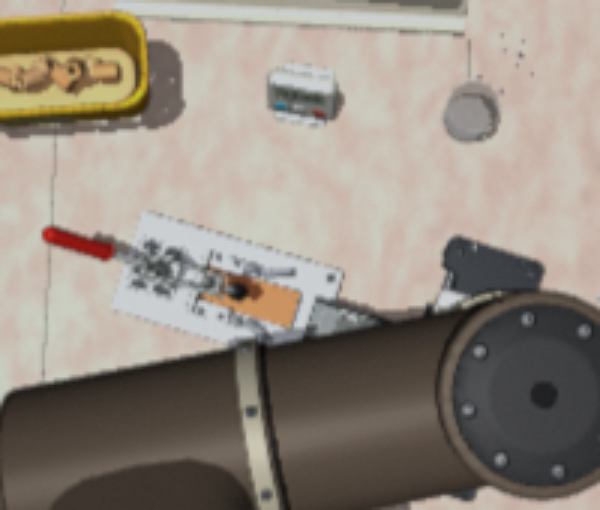

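Call:
carry_out(
  plan=[
    [0.002,0.004,-0.008,0,0.006,0.006],
    [0.002,0.004,-0.012,0,0.006,0.006],
    [0.002,0.004,-0.014,0,0.006,0.006],
    [0.002,0.004,-0.014,0,0.004,0.004],
    [0.001,0.002,-0.008,0,0.0,0.0],
    [0,0,0,0,0,0],
    [0,0,0,0,0,0],
  ],
)

```text
time_s: 6.83
tcp_pos: [0.4519, -0.0852, 0.0629]
eef_rot: [-179.7, 0.2, -105.3]
contact_force: [-0.3, -0.2, -2.1]
gripper_width: 0.0128
```

```bash
python3 - <<'E'
from h import *
s=rep()
print(go(.190,.0006,.0425,s),rv(s,-105.8))
E
```

```text
t 6.8333 fix [0.1895 0.008  0.0629] rot [-179.7456    0.2341 -105.2845] F fix 0.25490963260834176 -0.2635308121598734 -2.0810699675998987 w 0.01280268620295798
[-0.0072  0.0015 -0.0204] [-0.0027  0.0054 -0.009 ]
```

Call:
carry_out(
  plan=[
    [-0.003,0,-0.004,0,0.002,-0.003],
    [-0.003,-0.001,-0.005,0,0.002,-0.003],
    [-0.002,-0.001,-0.004,0,0.001,-0.003],
    [0,0,0,0,0,0],
    [0,0,0,0,0,0],
  ],
)

```text
time_s: 7.25
tcp_pos: [0.444, -0.0872, 0.0504]
eef_rot: [-179.9, 0.2, -105.8]
contact_force: [0.3, -0.0, -1.1]
gripper_width: 0.0126
```

```bash
python3 - <<'E'
from h import *
s=rep()
print(go(.190,.0006,.0425,s),rv(s,-105.8))
im=r.capture('side');cv2.imwrite('pics/s6.png',cv2.resize(im[190:310,190:350][:,:,::-1],None,fx=4.5,fy=4.5))
im=r.capture('top');cv2.imwrite('pics/t6.png',cv2.resize(im[180:270,150:290][:,:,::-1],None,fx=4.5,fy=4.5))
s=rep()
E
```

```text
t 7.25 fix [0.1935 0.001  0.0504] rot [-179.8812    0.2294 -105.8244] F fix -0.07881629693040597 0.28341671313789885 -1.126459258847635 w 0.01258601033201018
[ 0.0006  0.0035 -0.0079] [-0.0033  0.0031  0.0004]
t 7.35 fix [0.1935 0.001  0.0505] rot [-179.8783    0.2337 -105.8234] F fix -0.1039176166606394 -0.5656822728108439 -1.4181315328889608 w 0.012755288833824622
```

View pics/s6.png

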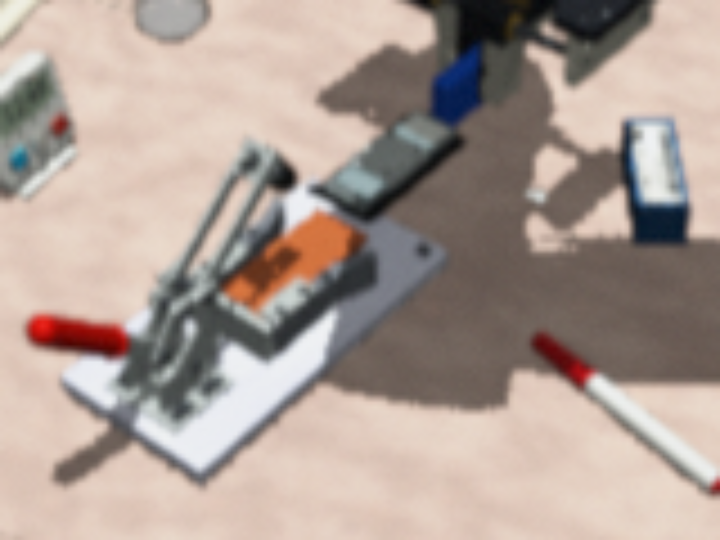

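View pics/t6.png

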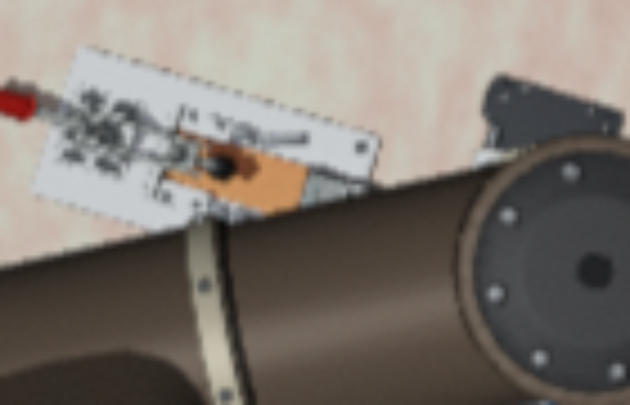

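Call:
carry_out(
  plan=[
    [0,0.0,-0.003,-0.001,0.001,0],
    [0.0,0.0,-0.003,-0.001,0.001,0],
    [0.0,0.0,-0.002,-0.001,0,0],
    [0,0,0,0,0,0],
  ],
)

```text
time_s: 7.68
tcp_pos: [0.4449, -0.0871, 0.0425]
eef_rot: [-179.8, 0.1, -105.8]
contact_force: [0.0, 0.4, -1.7]
gripper_width: 0.0132
```

Call:
carry_out(
  plan=[
    [0.001,0.004,0,0,0,0],
    [0.001,0.004,0,0,0,0],
    [0.001,0.004,0,0,0,0],
    [0.001,0.004,0,0,0,0],
    [0.001,0.004,0,0,0,0],
  ],
)

```text
time_s: 8.1
tcp_pos: [0.4502, -0.0657, 0.0422]
eef_rot: [-179.9, 0.0, -105.9]
contact_force: [0.2, 0.4, -1.5]
gripper_width: 0.0128
```

```bash
python3 - <<'E'
from h import *
s=rep()
print(go(.16,.0006,.0425,s),rv(s,-105.8))
E
```

```text
t 8.1 fix [0.1712 0.001  0.0422] rot [-179.88      0.043  -105.8822] F fix -0.48054755127227194 0.05739749057974529 -1.4740735749666711 w 0.01276643622136077
[0.0027 0.0109 0.0003] [-0.0002  0.0022  0.0014]
```

Call:
carry_out(
  plan=[
    [0.001,0.0035,0,0,0,0],
    [0.001,0.0035,0,0,0,0],
    [0.001,0.0035,0,0,0,0],
    [0.001,0.0035,0,0,0,0],
    [0.001,0.0035,0,0,0,0],
    [0.001,0.0035,0,0,0,0],
  ],
)

```text
time_s: 8.6
tcp_pos: [0.4572, -0.0416, 0.0425]
eef_rot: [-179.8, 0.1, -105.8]
contact_force: [-0.0, -0.2, -0.5]
gripper_width: 0.0131
```

```bash
python3 - <<'E'
from h import *
s=rep()
print(go(.125,.0006,.0425,s),rv(s,-105.8))
im=r.capture('side');cv2.imwrite('pics/s7.png',cv2.resize(im[190:310,190:350][:,:,::-1],None,fx=4.5,fy=4.5))
E
```

```text
t 8.6 fix [0.1461 0.0012 0.0425] rot [-179.8464    0.062  -105.8069] F fix 0.21964093906879203 0.06077851561164968 -0.4683909347561507 w 0.013139934701912598
[0.0051 0.0205 0.    ] [-0.0003  0.0029  0.0001]
```

View pics/s7.png

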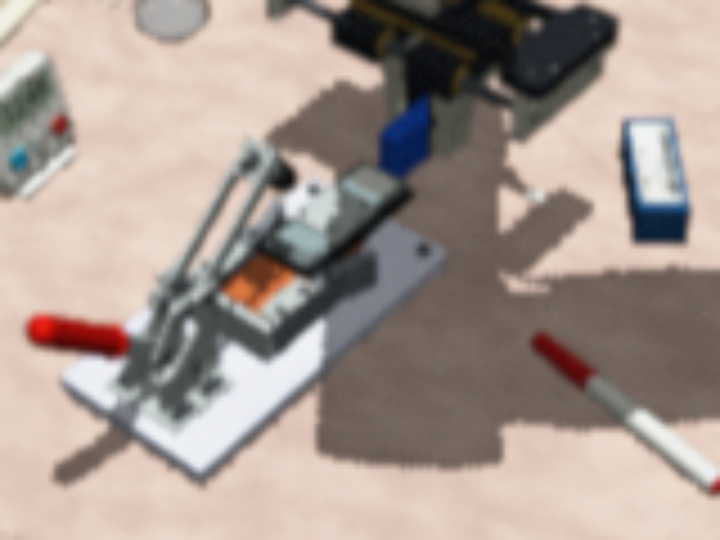

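```bash
python3 - <<'E'
from h import *
s=rep()
im=r.capture('side');c=cam('side')
crop=cv2.resize(im[200:300,210:310][:,:,::-1],None,fx=6,fy=6,interpolation=cv2.INTER_CUBIC)
def pt(x,y,z,col,nm):
    X=np.r_[C+x*E_+y*N_,z];u,v=proj(c,X);p=(int((u-210+.5)*6),int((v-200+.5)*6));print(nm,u,v);cv2.circle(crop,p,3,col,-1)
for x in(-.1025,.1025):
  for y in (-.05,.05): pt(x,y,.016,(0,255,0),'plate')
pt(.0345,.022,.0403,(255,255,0),'guideend');pt(.0345,-.022,.0403,(255,255,0),'guideend')
for y in(-.02,.02):
    pt(.018,y,.0378,(0,0,255),'nose');pt(.108,y,.0378,(0,0,255),'back')
pt(.163,0,.0693,(255,0,255),'tailtopend');pt(.106,0,.0693,(255,0,255),'tailtopfront')
cv2.imwrite('pics/s7z.png',crop)
E
```

```text
t 8.65 fix [0.1456 0.0015 0.0425] rot [-179.8244    0.0737 -105.7952] F fix -1.0498807424808234 0.7177228130498386 -1.4479944096666284 w 0.01276545315306033
plate 235.49423586274466 295.0237770424472
plate 203.99889476535233 273.7162612652082
plate 290.86330804850866 245.79880953146085
plate 260.1865987616454 229.10380672611296
guideend 251.1020216060765 240.43458776299335
guideend 264.9137989759474 248.31654282467014
nose 259.8921735189772 252.4094012052966
back 282.8432837941803 233.0425235538131
nose 247.32403810277495 245.09704756328898
back 270.44672247400655 226.456760373293
tailtopend 289.94121497705004 209.56521202006638
tailtopfront 276.23800488519976 220.57478261383065
```

View pics/s7z.png

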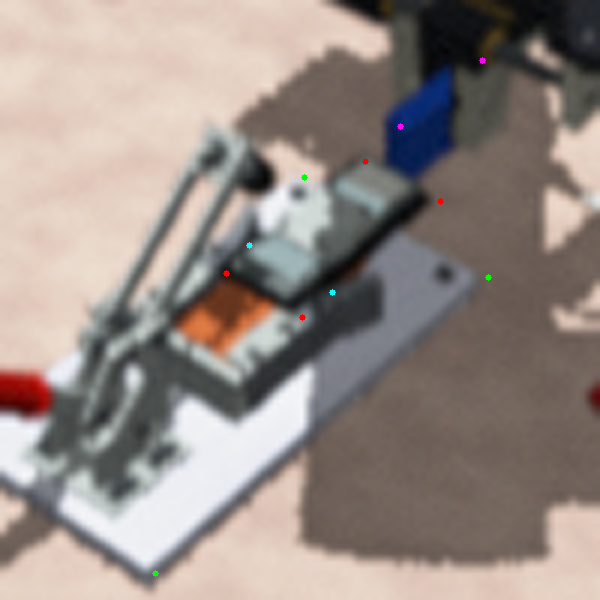

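Call:
carry_out(
  plan=[
    [0,0,-0.001,0,0,0],
    [0,0,-0.001,0,0,0],
    [0,0,-0.001,0,0,0],
    [0,0,0,0,0,0],
  ],
)

```text
time_s: 9.03
tcp_pos: [0.4576, -0.0415, 0.0395]
eef_rot: [-179.8, 0.1, -105.8]
contact_force: [-1.1, 0.9, 3.2]
gripper_width: 0.0127
```

```bash
python3 - <<'E'
from h import *
s=rep()
print(s['moment'],s['joint_torque'])
E
```

```text
t 9.0333 fix [0.1459 0.0016 0.0395] rot [-179.8034    0.0873 -105.7621] F fix -0.6163925839216913 -1.272013899198252 3.1835571627975723 w 0.012729958925643247
[0.7088 0.5315 0.0813] [ -0.4532 -35.9048  18.4373   4.6633   0.1705  -0.0919]
```

Call:
carry_out(
  plan=[
    [0,0,0.001,0,0,0],
    [0.0006,0.002,0.001,0,0,0],
    [0.0009,0.003,0,0,0,0],
    [0.0008,0.003,0,0,0,0],
    [0.0008,0.003,0,0,0,0],
  ],
)

```text
time_s: 9.45
tcp_pos: [0.4604, -0.0305, 0.0415]
eef_rot: [-179.8, 0.1, -105.9]
contact_force: [-0.5, -0.1, -0.9]
gripper_width: 0.0127
```

```bash
python3 - <<'E'
from h import *
s=rep()
print(go(.115,.0012,.0410,s),rv(s,-105.8))
E
```

```text
t 9.45 fix [0.1346 0.0012 0.0415] rot [-179.8393    0.0701 -105.8687] F fix 0.2700632197002666 -0.4451690652411316 -0.8508288455931202 w 0.012678802291765738
[ 0.0053  0.0188 -0.0005] [-0.0004  0.003   0.0012]
```

Call:
carry_out(
  plan=[
    [0.0008,0.003,0,0,0,0],
    [0.0008,0.003,0,0,0,0],
    [0.0008,0.003,0,0,0,0],
    [0.0008,0.003,0,0,0,0],
  ],
)

```text
time_s: 9.78
tcp_pos: [0.4639, -0.0169, 0.0413]
eef_rot: [-179.9, 0.1, -105.8]
contact_force: [0.4, 0.8, -2.4]
gripper_width: 0.0127
```

```bash
python3 - <<'E'
from h import *
s=rep()
E
```

```text
t 9.7833 fix [0.1205 0.0009 0.0413] rot [-179.8534    0.0593 -105.8444] F fix -0.8990508868940569 0.20124040265744012 -2.3934260107872793 w 0.012733655849155362
```

Free slide so far. Approach the stop slowly with feel.

Call:
carry_out(
  plan=[
    [0.0006,0.002,0,0,0,0],
    [0.0006,0.002,0,0,0,0],
    [0.0006,0.002,0,0,0,0],
  ],
)

```text
time_s: 10.03
tcp_pos: [0.4659, -0.0099, 0.0412]
eef_rot: [-179.9, 0.1, -105.8]
contact_force: [0.1, -0.7, -0.7]
gripper_width: 0.013
```

Call:
carry_out(
  plan=[
    [0.0004,0.0015,0,0,0,0],
    [0.0004,0.0015,0,0,0,0],
  ],
)

```text
time_s: 10.2
tcp_pos: [0.4669, -0.0064, 0.0412]
eef_rot: [-179.9, 0.1, -105.8]
contact_force: [0.2, -0.1, -1.1]
gripper_width: 0.0125
```

Call:
carry_out(
  plan=[
    [0.0004,0.0015,0,0,0,0],
    [0.0004,0.0015,0,0,0,0],
  ],
)

```text
time_s: 10.37
tcp_pos: [0.4672, -0.0036, 0.0412]
eef_rot: [-179.9, -0.0, -105.8]
contact_force: [-1.5, -10.0, 2.3]
gripper_width: 0.0128
```

```bash
python3 - <<'E'
from h import *
s=rep()
im=r.capture('side');cv2.imwrite('pics/s8.png',cv2.resize(im[190:310,190:350][:,:,::-1],None,fx=4.5,fy=4.5))
s=rep()
E
```

```text
t 10.3667 fix [0.1068 0.0005 0.0412] rot [-179.9096   -0.0076 -105.807 ] F fix 10.024329455821487 1.3296240432389708 2.299148336972707 w 0.0127920429409456
t 10.4167 fix [0.1069 0.0004 0.0411] rot [-179.9223   -0.0252 -105.8133] F fix 3.056645529534716 0.6548588299624064 -0.7723919087314254 w 0.012889809404585466
```

View pics/s8.png

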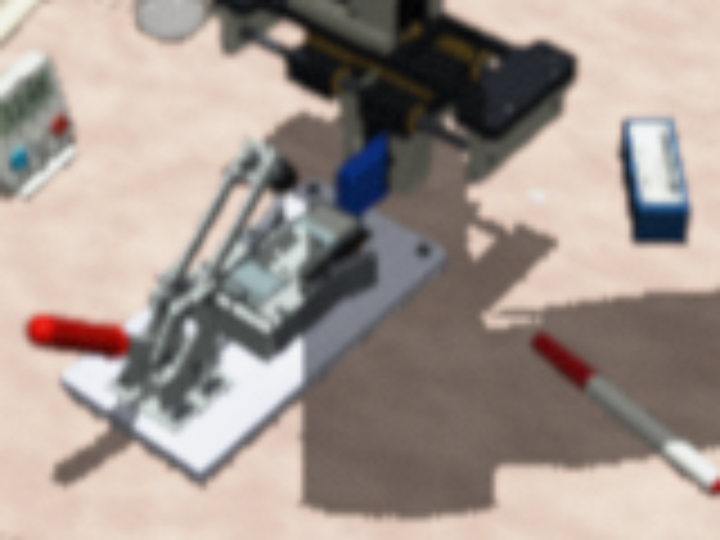

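Call:
carry_out(
  plan=[
    [0,0,0,0,0,0],
    [0,0,0,0,0,0],
    [0,0,0,0,0,0],
    [0,0,0,0,0,0],
    [0,0,0,0,0,0],
  ],
  fingers=0,
)

```text
time_s: 10.83
tcp_pos: [0.468, -0.0032, 0.0416]
eef_rot: [-179.8, 0.1, -105.8]
contact_force: [-1.0, 0.2, 0.6]
gripper_width: 0.0403
```

Call:
carry_out(
  plan=[
    [0,0,0.01,0,0,0],
    [0,0,0.02,0,0,0],
    [0,0,0.03,0,0,0],
    [0,0,0.03,0,0,0],
    [0,0,0.03,0,0,0],
    [0,0,0.03,0,0,0],
    [0,0,0.03,0,0,0],
    [0,0,0.03,0,0,0],
    [0,0,0.02,0,0,0],
    [0,0,0,0,0,0],
  ],
)

```text
time_s: 11.67
tcp_pos: [0.4639, -0.0049, 0.2822]
eef_rot: [-180.0, -0.1, -105.8]
contact_force: [-0.1, 0.9, 0.4]
gripper_width: 0.0437
```

```bash
python3 - <<'E'
from h import *
s=rep()
im=r.capture('top');cv2.imwrite('pics/t9.png',cv2.resize(im[170:260,120:280][:,:,::-1],None,fx=4.5,fy=4.5))
im=r.capture('side');cv2.imwrite('pics/s9.png',cv2.resize(im[190:310,190:350][:,:,::-1],None,fx=4.5,fy=4.5,interpolation=cv2.INTER_CUBIC))
s=rep()
E
```

```text
t 11.6667 fix [ 0.1089 -0.0023  0.2822] rot [-179.9762   -0.0669 -105.8499] F fix -0.7908964728463784 -0.36247564960495693 0.406363025837803 w 0.04372034559842064
t 11.7667 fix [ 0.1094 -0.0038  0.2786] rot [ 179.782    -0.155  -105.8793] F fix -0.17403514602386272 -0.7750745878588436 0.7279603612774499 w 0.04418841641577952
```

View pics/s9.png

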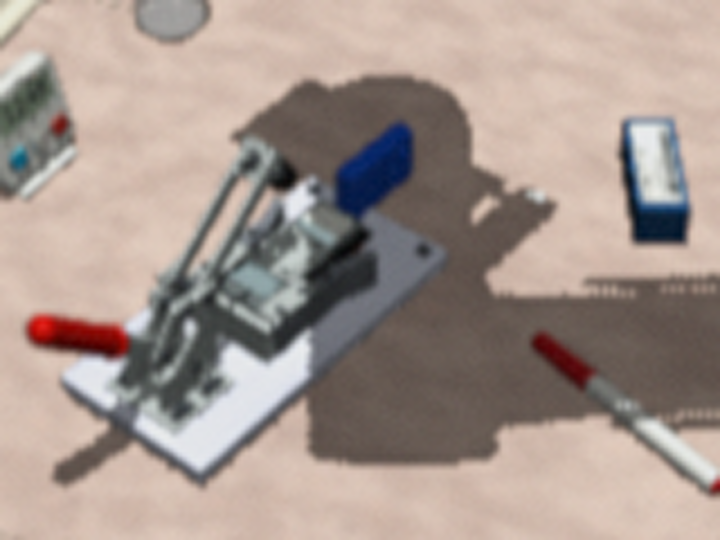

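View pics/t9.png

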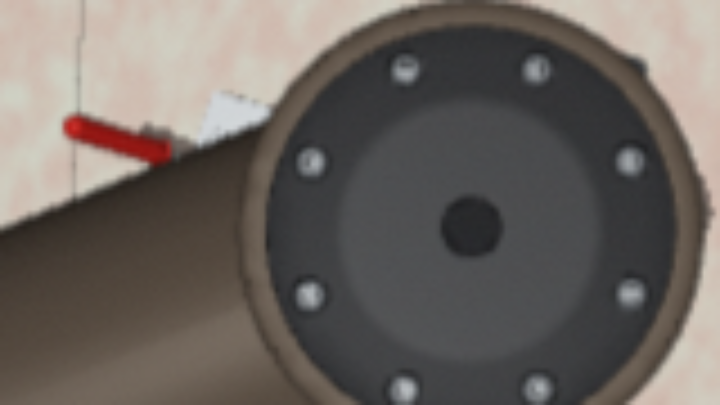

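```bash
python3 - <<'E'
from h import *
s=rep()
T=cam('top');S=cam('side')
R={}
for n in('top','side'):
    im=cv2.imread(f'pics/{n}0.png');h=cv2.cvtColor(im,cv2.COLOR_BGR2HSV)
    m=cv2.inRange(h,(0,150,60),(8,255,255))|cv2.inRange(h,(172,150,60),(180,255,255))
    k,l,st,ce=cv2.connectedComponentsWithStats(m)
    for i in range(1,k):
        if st[i,4]>30:
            p=np.argwhere(l==i)[:,::-1];rc=cv2.minAreaRect(p.astype(np.float32));print(n,st[i],ce[i],rc)
# red grip ends: edges of blob
def rep3(a,b):
    X,e=tri(T,a,S,b);print(fx(X),e)
rep3((135.5,198.4),(197.5,263.5)); rep3((157.5,204),(217,266))
E
```

```text
t 11.7667 fix [ 0.1094 -0.0038  0.2786] rot [ 179.782    -0.155  -105.8793] F fix -0.17403514602386272 -0.7750745878588436 0.7279603612774499 w 0.04418841641577952
top [134 196  24  11 111] [146.0541 200.7477] ((145.67794799804688, 200.4306182861328), (23.742691040039062, 5.070674896240234), 17.354022979736328)
top [204 266   8  13  40] [207.25  271.775] ((207.2000274658203, 271.60003662109375), (2.683281421661377, 13.416406631469727), 26.56505012512207)
side [196 260  23   9 131] [206.8473 264.0534] ((207.07423400878906, 263.9432373046875), (22.467830657958984, 6.211694717407227), 7.594643592834473)
side [309 265  12  11  55] [314.5091 269.6   ] ((314.25408935546875, 269.2950439453125), (13.57190990447998, 3.9691433906555176), 39.80556869506836)
[-0.1522  0.0029  0.1186] 0.00375236290267353
[-0.1019  0.0041  0.0712] 0.002014475267865663
```

Call:
carry_out(
  plan=[
    [0.006,0.02,0,0,0,0],
    [0.009,0.03,0,0,0,0],
    [0.01,0.035,0,0,0,0],
    [0.01,0.035,0,0,0,0],
    [0.01,0.035,0,0,0,0],
    [0.01,0.035,0,0,0,0],
    [0.01,0.035,0,0,0,0],
    [0.01,0.035,0,0,0,0],
    [0.008,0.025,0,0,0,0],
    [0.004,0.01,0,0,0,0],
    [0,0,0,0,0,0],
  ],
  fingers=1,
)

```text
time_s: 12.68
tcp_pos: [0.5429, 0.3008, 0.2582]
eef_rot: [178.7, -1.2, -106.2]
contact_force: [-0.8, 0.5, -0.2]
gripper_width: 0.0001
```

```bash
python3 - <<'E'
from h import *
s=rep();print(go(-.20,.002,.105,s),rv(s,-105.8))
im=r.capture('wrist');cv2.imwrite('pics/w10.png',im[:,:,::-1])
im=r.capture('top');cv2.imwrite('pics/t10.png',cv2.resize(im[120:260,60:240][:,:,::-1],None,fx=4,fy=4))
E
```

```text
t 12.6833 fix [-0.2067 -0.0095  0.2582] rot [ 178.7363   -1.2305 -106.1755] F fix -0.25674730598679046 -0.8802593293720454 -0.16380064925831334 w 0.00013900710745680698
[ 0.0092 -0.0096 -0.1532] [ 0.0146 -0.0271  0.0068]
```

View pics/w10.png

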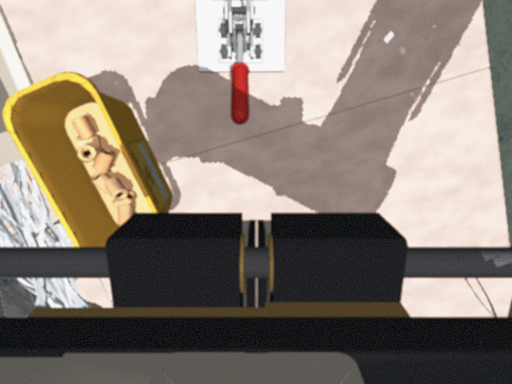

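View pics/t10.png

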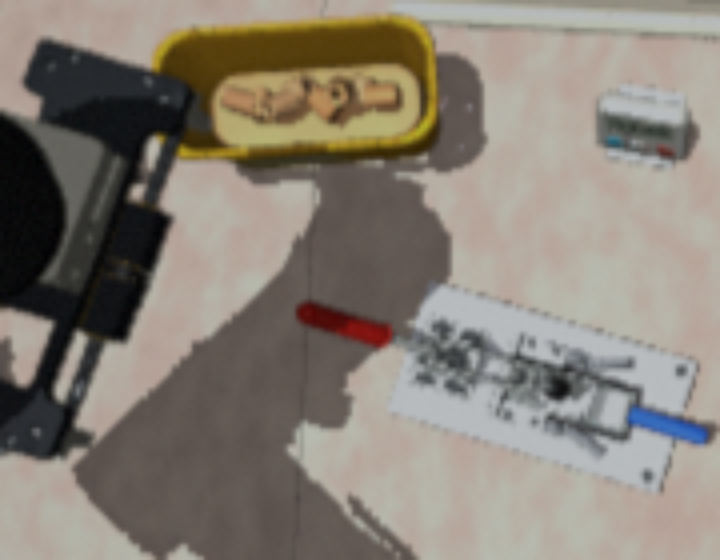

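```bash
python3 - <<'E'
from h import *
s=rep();W=cam('wrist',s);T=cam('top')
# state at capture was the earlier reading; arm nearly static
for a,b in [((168,157),(98,82)),((101,157.5),(160,208)),((135,198),(240,122))]:
    X,e=tri(T,a,W,b);print(X,e,fx(X))
for q in [(240,123),(240,66)]: print(fx(onz(W,*q,.115)),fx(onz(W,*q,.07)))
E
```

```text
t 12.7833 fix [-0.2045 -0.0095  0.2587] rot [ 178.7223   -1.241  -106.238 ] F fix 1.0019836650347411 0.13798442368762245 0.554866489356042 w 0.0003839614575519532
[0.6596 0.1727 0.0783] 0.001941122074587816 [-0.1152  0.1377  0.0783]
[0.6151 0.294  0.205 ] 0.032007941721197274 [-0.2199  0.0618  0.205 ]
[0.5389 0.2467 0.1147] 0.0016604581961104294 [-0.1536  0.0013  0.1147]
[-0.1544  0.0005  0.115 ] [-0.1568  0.0016  0.07  ]
[-0.1059 -0.0005  0.115 ] [-0.1011  0.0005  0.07  ]
```

Call:
carry_out(
  plan=[
    [0.002,-0.002,-0.01,0.003,-0.006,0.001],
    [0.002,-0.002,-0.02,0.003,-0.006,0.002],
    [0.002,-0.002,-0.025,0.003,-0.006,0.002],
    [0.001,-0.002,-0.025,0.003,-0.006,0.002],
    [0.001,-0.001,-0.025,0.002,-0.004,0],
    [0,0,-0.025,0.001,-0.001,0],
    [0,0,-0.015,0,0,0],
    [0,0,-0.006,0,0,0],
    [0,0,0,0,0,0],
  ],
)

```text
time_s: 13.53
tcp_pos: [0.5474, 0.2745, 0.105]
eef_rot: [-179.8, 0.3, -106.4]
contact_force: [0.9, -0.1, 0.7]
gripper_width: 0.0002
```

```bash
python3 - <<'E'
from h import *
s=rep();print(go(-.175,.001,.107,s),rv(s,-105.8))
E
```

```text
t 13.5333 fix [-0.1826  0.002   0.105 ] rot [-179.7508    0.2691 -106.3885] F fix -0.18376156128645862 0.8906688895805583 0.711734606009746 w 0.00023099746836978768
[-0.003  -0.0071  0.002 ] [-0.0033  0.0055  0.0103]
```

Call:
carry_out(
  plan=[
    [-0.0007,-0.0024,0,0,0,0.002],
    [-0.0007,-0.0024,0,0,0,0.002],
    [-0.0007,-0.0024,0,0,0,0.002],
    [-0.0007,-0.0024,0,0,0,0],
    [-0.0007,-0.0024,0,0,0,0],
    [-0.0007,-0.0024,0,0,0,0],
  ],
)

```text
time_s: 14.03
tcp_pos: [0.5451, 0.2589, 0.1109]
eef_rot: [-179.5, 0.6, -106.0]
contact_force: [-0.5, 4.3, 2.0]
gripper_width: 0.0007
```

```bash
python3 - <<'E'
from h import *
s=rep();
E
```

```text
t 14.0333 fix [-0.167   0.004   0.1109] rot [-179.4726    0.6487 -106.0415] F fix -3.9770598404065427 -1.696680052586617 2.041510074703841 w 0.0006778366673326165
```

Call:
carry_out(
  plan=[
    [-0.0007,-0.0024,0,0,0,0.0],
    [-0.0007,-0.0024,0,0,0,0.0],
    [-0.0007,-0.0024,0,0,0,0.0],
    [-0.0007,-0.0024,0,0,0,0],
    [-0.0007,-0.0024,0,0,0,0],
    [-0.0007,-0.0024,0,0,0,0],
  ],
)

```text
time_s: 14.53
tcp_pos: [0.5437, 0.2529, 0.1174]
eef_rot: [-179.1, 1.8, -105.9]
contact_force: [-2.4, 4.4, 3.5]
gripper_width: 0.0003
```

```bash
python3 - <<'E'
from h import *
s=rep();
im=r.capture('side');cv2.imwrite('pics/s11.png',cv2.resize(im[190:310,150:310][:,:,::-1],None,fx=4.5,fy=4.5,interpolation=cv2.INTER_CUBIC))
E
```

```text
t 14.5333 fix [-0.1608  0.0043  0.1174] rot [-179.0931    1.752  -105.8771] F fix -3.6241587337808974 -3.4768381570403544 3.5098031157664815 w 0.00028708304205651055
```

View pics/s11.png

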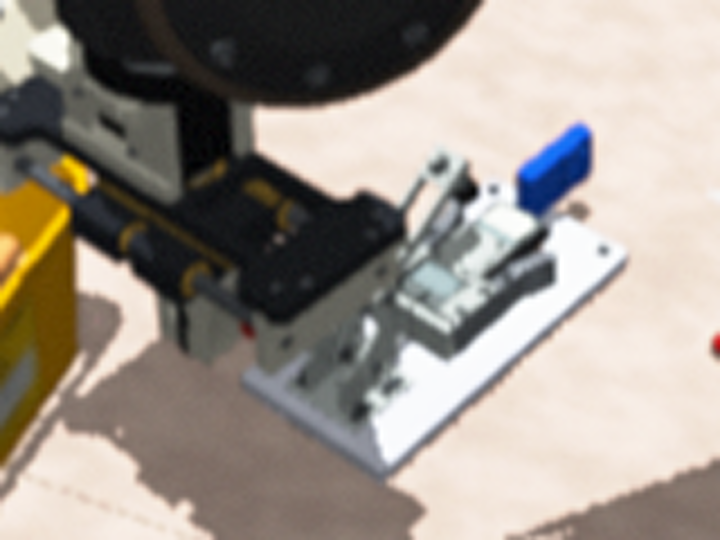

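```bash
python3 - <<'E'
from h import *
s=rep();print(go(-.182,.001,.098,s),rv(s,-105.8))
E
```

```text
t 14.5833 fix [-0.1607  0.0043  0.1176] rot [-179.0821    1.769  -105.8762] F fix -2.943050667162666 -4.268127860193344 4.1483092948759905 w 0.00038233664153433644
[ 0.0027  0.0214 -0.0196] [-0.0253  0.0238  0.0016]
```

Call:
carry_out(
  plan=[
    [0.001,0.006,0,-0.006,0.006,0],
    [0.001,0.007,-0.003,-0.006,0.006,0],
    [0.001,0.007,-0.006,-0.006,0.006,0],
    [0,0.002,-0.007,-0.006,0.006,0],
    [0,0,-0.005,0,0,0],
    [0,0,0,0,0,0],
  ],
)

```text
time_s: 15.08
tcp_pos: [0.5467, 0.2768, 0.0941]
eef_rot: [179.9, -0.2, -105.9]
contact_force: [-1.0, -0.7, -0.7]
gripper_width: 0.0005
```

```bash
python3 - <<'E'
from h import *
s=rep();print(go(-.175,.001,.097,s),rv(s,-105.8))
im=r.capture('wrist');cv2.imwrite('pics/w12.png',im[:,:,::-1])
im=r.capture('top');cv2.imwrite('pics/t12.png',cv2.resize(im[150:260,100:240][:,:,::-1],None,fx=5,fy=5))
E
```

```text
t 15.0833 fix [-0.1847  0.0006  0.0941] rot [ 179.864    -0.1952 -105.856 ] F fix 0.9784642821071822 -0.7333317411529493 -0.736573698026225 w 0.00046731598928325915
[-0.0023 -0.0094  0.0029] [ 0.0026 -0.0032  0.001 ]
```

View pics/w12.png

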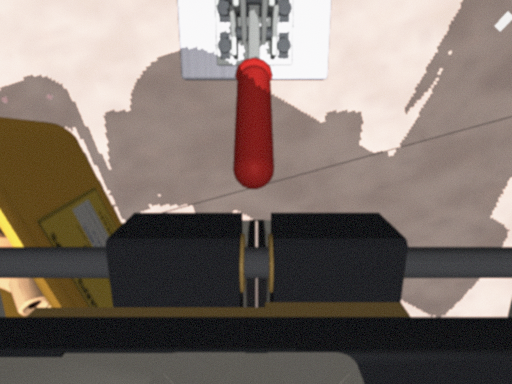

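View pics/t12.png

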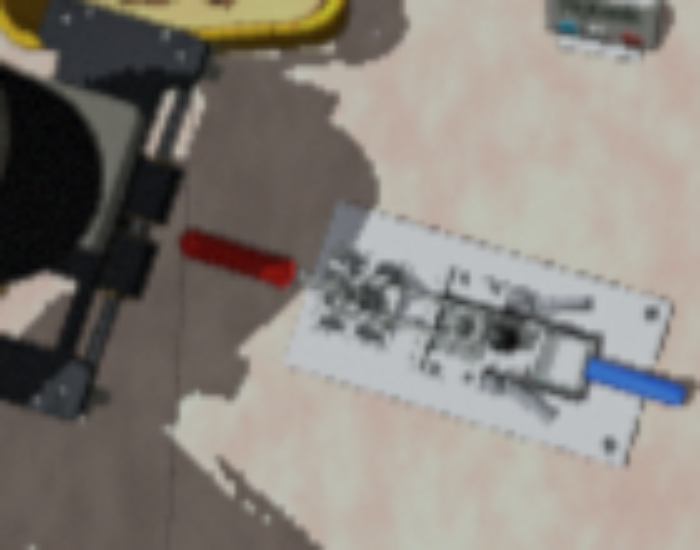

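Call:
carry_out(
  plan=[
    [-0.0007,-0.0025,0,0,0,0.0],
    [-0.0007,-0.0025,0,0,0,0.0],
    [-0.0007,-0.0025,0.001,0,0,0.0],
    [-0.0007,-0.0025,0,0,0,0],
    [-0.001,-0.0035,0,0,0,0],
    [-0.001,-0.0035,-0.0005,0,0,0],
    [-0.001,-0.0035,-0.0005,0,0,0],
    [-0.001,-0.0035,-0.0005,0,0,0],
    [-0.001,-0.0035,-0.0005,0,0,0],
  ],
)

```text
time_s: 15.93
tcp_pos: [0.5395, 0.2466, 0.0962]
eef_rot: [-179.9, 0.1, -105.9]
contact_force: [0.2, 0.6, 1.5]
gripper_width: 0.0005
```

```bash
python3 - <<'E'
from h import *
s=rep();print(rv(s,-105.8))
E
```

```text
t 15.9333 fix [-0.1536  0.002   0.0962] rot [-179.9468    0.0571 -105.8798] F fix -0.6255958661081545 0.06553552595588613 1.4590184350915145 w 0.0005349168150604348
[-0.0007  0.0012  0.0014]
```

Call:
carry_out(
  plan=[
    [-0.001,-0.0038,0.001,0,0,0.0],
    [-0.001,-0.0038,0.001,0,0,0.0],
    [-0.001,-0.0038,0.001,0,0,0.0],
    [-0.001,-0.0038,0.001,0,0,0],
    [-0.001,-0.0038,0.001,0,0,0],
    [-0.001,-0.0038,0.001,0,0,0],
    [-0.001,-0.0038,0.001,0,0,0],
  ],
)

```text
time_s: 16.52
tcp_pos: [0.5319, 0.2176, 0.1042]
eef_rot: [-179.9, 0.1, -105.9]
contact_force: [-1.2, 3.4, 3.1]
gripper_width: 0.0003
```

```bash
python3 - <<'E'
from h import *
s=rep();print(rv(s,-105.8))
E
```

```text
t 16.5167 fix [-0.1237  0.0025  0.1042] rot [-179.9218    0.1226 -105.8706] F fix -2.9773512130397983 -2.0880124863260985 3.1156645135228818 w 0.00027812217636874
[-0.0017  0.0019  0.0012]
```

Call:
carry_out(
  plan=[
    [-0.001,-0.0034,0,0,0,0.0],
    [-0.001,-0.0034,0,0,0,0.0],
    [-0.001,-0.0034,0,0,0,0.0],
    [-0.001,-0.0034,0,0,0,0],
    [-0.001,-0.0034,0,0,0,0],
  ],
)

```text
time_s: 16.93
tcp_pos: [0.5298, 0.207, 0.1082]
eef_rot: [-179.6, 1.0, -105.8]
contact_force: [-2.2, 8.5, 2.5]
gripper_width: 0.0003
```

```bash
python3 - <<'E'
from h import *
s=rep();print(rv(s,-105.8))
E
```

```text
t 16.9333 fix [-0.1129  0.0034  0.1082] rot [-179.5865    1.0235 -105.7779] F fix -7.597090422483337 -4.468803537241272 2.492112915606024 w 0.0003271714703496673
[-0.0152  0.0118 -0.0003]
```

Call:
carry_out(
  plan=[
    [-0.0019,-0.0048,-0.0005,-0.004,0.003,0.0],
    [-0.0019,-0.0048,-0.0005,-0.004,0.003,0.0],
    [-0.0019,-0.0048,-0.0005,-0.004,0.003,0.0],
    [-0.0019,-0.0048,-0.0005,-0.004,0.003,0],
  ],
)

```text
time_s: 17.27
tcp_pos: [0.5265, 0.1959, 0.1111]
eef_rot: [-179.5, 1.0, -105.6]
contact_force: [-2.4, 8.6, 5.3]
gripper_width: 0.0006
```

```bash
python3 - <<'E'
from h import *
s=rep();print(rv(s,-105.8))
E
```

```text
t 17.2667 fix [-0.1013  0.0033  0.1111] rot [-179.5227    0.9541 -105.5906] F fix -7.639829922341315 -4.657177155425467 5.261482808069483 w 0.0005856129618138725
[-0.0138  0.0125 -0.0036]
```

Call:
carry_out(
  plan=[
    [-0.0019,-0.0048,-0.001,-0.005,0.004,0.0],
    [-0.0019,-0.0048,-0.001,-0.005,0.004,0.0],
    [-0.0019,-0.0048,-0.001,-0.005,0.004,0.0],
    [-0.0019,-0.0048,-0.001,-0.005,0.004,0],
  ],
)

```text
time_s: 17.6
tcp_pos: [0.5214, 0.1808, 0.1107]
eef_rot: [-179.8, 0.2, -105.4]
contact_force: [0.0, 0.1, -0.6]
gripper_width: 0.0005
```

```bash
python3 - <<'E'
from h import *
s=rep();print(rv(s,-105.8))
E
```

```text
t 17.6 fix [-0.0854  0.0025  0.1107] rot [-179.7838    0.1531 -105.4351] F fix -0.0671205332943038 -0.017101361076564254 -0.6010396628581955 w 0.00045454619523964797
[-0.0016  0.0044 -0.0064]
```

```bash
python3 - <<'E'
from h import *
for n,(a,b,c,d) in dict(side=(190,310,150,310),top=(150,260,100,240)).items():
    im=r.capture(n);cv2.imwrite(f'pics/{n}13.png',cv2.resize(im[a:b,c:d][:,:,::-1],None,fx=4.5,fy=4.5,interpolation=cv2.INTER_CUBIC))
rep()
E
```

```text
t 17.7 fix [-0.0841  0.002   0.11  ] rot [-179.8612    0.0486 -105.4855] F fix 0.8959685819058462 -0.5206992352527937 -0.6198892213405499 w 0.000707500855823423
```

View pics/side13.png

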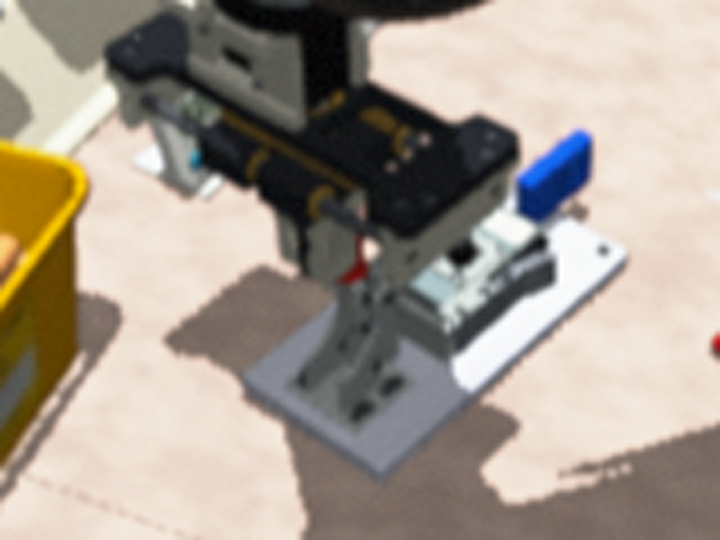

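View pics/top13.png

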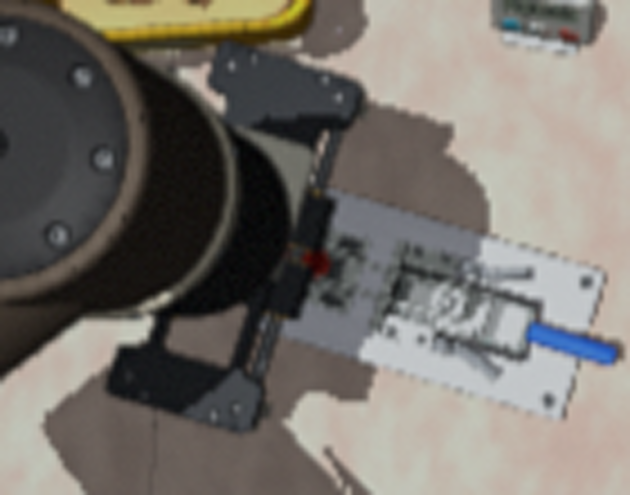

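Call:
carry_out(
  plan=[
    [-0.0007,-0.0024,0,0,0,0.0],
    [-0.0007,-0.0024,0,0,0,0.0],
  ],
)

```text
time_s: 17.87
tcp_pos: [0.5201, 0.1762, 0.1099]
eef_rot: [-179.8, 0.2, -105.5]
contact_force: [-0.7, 16.3, 0.4]
gripper_width: 0.0004
```

```bash
python3 - <<'E'
from h import *
rep()
E
```

```text
t 17.8667 fix [-0.0806  0.0025  0.1099] rot [-179.7972    0.2424 -105.5104] F fix -15.523196054284062 -5.143962830989449 0.3624274686336365 w 0.00043198548868096843
```

Call:
carry_out(
  plan=[
    [-0.0007,-0.0024,0,0,0,0.0],
    [-0.0007,-0.0024,0,0,0,0.0],
  ],
)

```text
time_s: 18.03
tcp_pos: [0.5204, 0.1765, 0.1101]
eef_rot: [-179.7, 0.8, -105.5]
contact_force: [-1.5, 12.6, -1.6]
gripper_width: 0.0006
```

```bash
python3 - <<'E'
from h import *
rep()
E
```

```text
t 18.0333 fix [-0.081   0.0027  0.1101] rot [-179.6767    0.8252 -105.5317] F fix -11.679278808647865 -4.876792269214784 -1.6233438243759672 w 0.000550133005682534
```

Call:
carry_out(
  plan=[
    [0.001,0.004,0,0,0,0.0],
    [0.002,0.008,0,0,0,0],
    [0.004,0.015,0,0,0,0],
    [0.006,0.02,0,0,0,0],
    [0.008,0.025,0.01,0,0,0],
    [0.008,0.03,0.02,0,0,0],
    [0.008,0.03,0.03,0,0,0],
    [0.002,0.01,0.03,0,0,0],
    [0,0,0.02,0,0,0],
    [0,0,0,0,0,0],
  ],
)

```text
time_s: 18.87
tcp_pos: [0.5585, 0.3265, 0.2191]
eef_rot: [-180.0, 0.0, -105.7]
contact_force: [1.5, 0.2, 1.2]
gripper_width: 0.0004
```

```bash
python3 - <<'E'
from h import *
s=rep();W=cam('wrist',s)
im=r.capture('wrist');cv2.imwrite('pics/w14.png',im[:,:,::-1])
for n,(a,b,c,d) in dict(side=(190,310,180,340),top=(150,260,100,240)).items():
    im=r.capture(n);cv2.imwrite(f'pics/{n}14.png',cv2.resize(im[a:b,c:d][:,:,::-1],None,fx=4.5,fy=4.5,interpolation=cv2.INTER_CUBIC))
E
```

```text
t 18.8667 fix [-0.2357 -0.0015  0.2191] rot [-179.9965    0.0078 -105.7076] F fix -0.6299967350028869 1.4012721998026365 1.2420517841006236 w 0.0004019882123629216
```

View pics/side14.png

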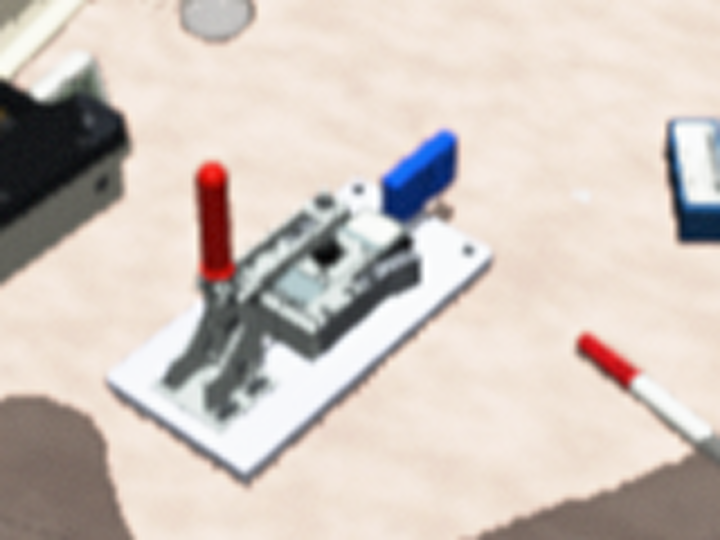

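View pics/top14.png

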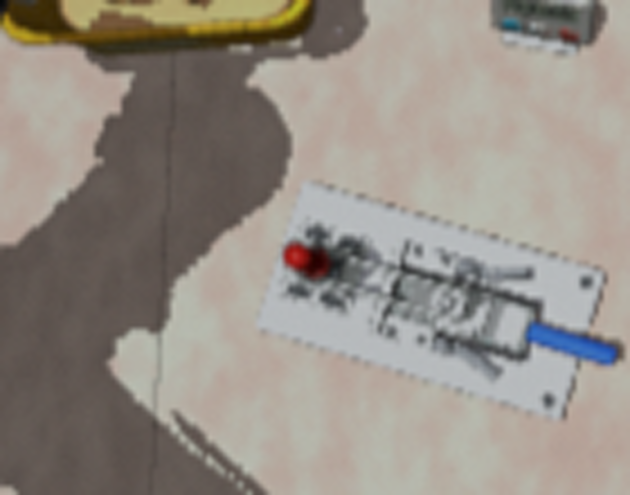

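View pics/w14.png

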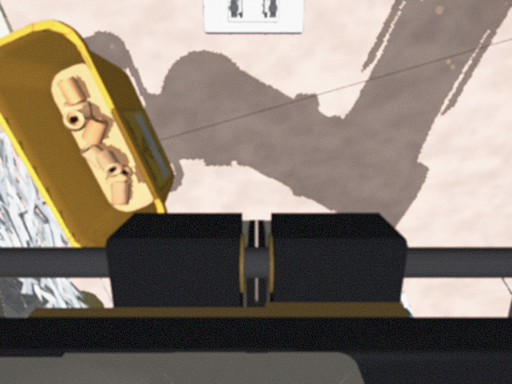

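```bash
python3 - <<'E'
from h import *
s=rep();print(r.close_job())
E
```

```text
t 19.0167 fix [-0.2328 -0.003   0.2142] rot [ 179.7411   -0.2549 -105.7878] F fix -0.4390756144430705 0.3721632051588153 -0.45467466505276327 w 0.0004252142896355893
the job is handed in; nothing more can be done
None
```

I placed the cassette, slid it home, locked the clamp and handed the job in at about 19 s; no verdict is reported, so the result below rests on my own checks.

- **Cassette:** I gripped it by the blue tail and slid it along the copper plate under the lips. It met the stop with about 10 N, at my estimated home position, and I let go of it there.
- **Clamp:** The first push on the handle began to ride up over its rounded end, so I backed off and pushed again lower. The push rose to about 9 N, fell to zero as the clamp passed dead centre, and reached about 16 N at the firm stop.
- **Last pictures:** With the arm clear, the handle stayed upright and the clamp arm was down on the cassette. The tail had not moved in the top view, and had dropped about 1.8 pixels (roughly 5 mm) in the side view, as it should when clamped.
- **Bottle and beaker:** The arm stayed well clear of both. The beaker looked undisturbed in the later side views, but I did not measure either one again at the end.
- **Measurements that disagreed:** The top and side cameras placed the fixture a few millimetres differently from the wrist camera, by about 4 mm in each case. I used the wrist camera's value, and the stop contact came where it predicted.

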